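Drift a slack bracket into line

ROBOT

A 6-joint arm with a two-finger parallel gripper is mounted at the origin on a cart in front of the work surface, level with it; the furniture and walls round the work are solid. World frame = base frame: x ahead of the robot, y to its left, z up, the work surface at z = 0. Lengths are in m, angles in rad, forces in N, time in s.
With the tool pointing down it reaches from about 0.375 to 0.925 m from the base axis. Payload 5.7 kg.
Tool frame: the origin (TCP) lies midway between the tips of the shut fingers; the grasp point (between the pads) lies 19 mm behind it; z points along the fingers, x is the direction in which the jaws open and shut, and the axes are right-handed (so a half turn about z gives the same grasp; the last joint's range is limited). The gripper opens to 88 mm and grips with 3 to 60 N. Pads are 20 mm wide; open, the fingers measure 115 mm over their backs; the gripper's body (75 mm by 178 mm) begins 61 mm behind the grasp point.
Start: joints at [1.109, 0.359, 1.51, -0, 1.272, -0.115], TCP at [0.204, 0.564, 0.223] pointing down, gripper open.
Joint ranges: [-2.97, 2.97], [-1.01, 2.36], [0.21, 2.38], [-0.96, 4.11], [0.2, 2.71], [-2.98, 2.98]. Speed limits (rad/s): [2.39, 2.39, 3.14, 3.14, 3.14, 3.14].

INTERFACE

Orientations are given as a unit quaternion [x, y, z, w].
In Python, from bench import move_ptp, servo_line, goto_joints, move_gripper, sleep, inverse_kinematics, capture, PlanningError, close_job, spot_in, silhouettes, current_clock, current_joint_pos, current_qvel, current_joint_torque, current_position, current_orientation, current_force, current_torque, current_finger_gap gives the robot as it stands. Calls block until the motion is done:
- move_ptp(position, orientation): joint-space move of the TCP to a pose.
- servo_line(position, orientation=None, rate=0.15, contact_N=None): straight line of the TCP; orientation=None keeps the orientation; rate is the mean speed in m/s. With contact_N (N) it stops when the force on the tool has changed by that much, and returns True; else False.
- goto_joints(angles): joint-space move.
- move_gripper(opening): finger opening in m; the grip force is fixed at half the most; returns when the fingers have stopped.
- sleep(seconds).
- inverse_kinematics(position, orientation): joint angles nearest the present ones, or None.
- capture(name): name is "scene" or "top"; returns a dict with "image" (400x640x3 uint8, blue, green, red), "range_z" (400x640 float32, m along the optical axis (not along the pixel's ray), 0 where there is no reading), "intrinsics" (3x3 intrinsics, pixels), "R" (3x3) and "t" (3): a world point X has camera coordinates R X + t. Camera axes: x right, y down, z forward; pixel columns grow to the right and rows downward; lengths in m; the calibration is good to about 2 mm. A picture is of the moment at which its call begins.
A pose or a line that the arm cannot do raises PlanningError and nothing moves.
- close_job(): hands the job in, once; it reports no verdict.
Trained networks look in the newest picture that a camera, given by its name, has taken for a name from the list of things; names that differ only in an ending like _2 or _b are one class to them, and where a whole thing is asked for, a point or a joint stands for the part that bears it (a point fixed in the world has none). Each returns a list of dicts, best first, with "conf" (0 to 1); they miss things now and then, are a little off and sometimes report something else, mostly with a low value. They report only what shows in the picture. A call takes as long as a camera call.
- spot_in(camera, query): "xy" ([column, row] in pixels, amid what is visible of it).
- silhouettes(camera, query): "region" (400x640 bool, what is visible of it) and "xy" ([column, row] in pixels, amid what is visible of it).
Readings, each from a call of its own:
- current_clock(): time.
- current_joint_pos(): joint angles.
- current_qvel(): joint speeds.
- current_joint_torque(): joint torques, N m.
- current_position(): TCP position.
- current_orientation(): TCP orientation.
- current_force(): force on the tool from outside, world axes, zero at the start.
- current_torque(): the same for the moment, N m.
- current_finger_gap(): finger opening in m.
Only numpy, scipy, OpenCV 4.12 (cv2) and the standard library are available. Lean on these libraries where they do the work, as an engineer would, in place of code of your own. Each camera call takes 0.05 s, during which the arm holds its last target. There are 200 camera calls.

TASK

The bracket on the steel fixture has slipped, so its round hole no longer lies over the hole in the plate below. Take the tapered drift with the orange handle out of the wooden rack and push it upright down through both holes until its collar rests on the bracket, so that its taper pulls the bracket into line (do not shift the bracket any other way first), then let go and leave the drift standing there. Leave the straight pin with the green handle in the rack.

Things in the scene. Friction and masses are not known exactly. Their poses are not given: they have to be found in the camera images.
- drift_grip (a point): Middle of the orange handle of the tapered drift, on its axis; z up along the drift. Loose, 0.18 to 0.29 kg, hanging upright by its collar in the wooden rack (rack top 86 mm above the bench, two places 100 mm apart). Handle: cylinder, 28 mm diameter, 31 mm above and below this point. Below it a steel collar, 46 mm diameter, 6 mm thick, its underside 37 mm below this point.
- drift_tip (a point): Tip of the drift, on its axis, 109 mm below the middle of its handle. Below the collar comes a straight shank, 33 mm diameter, 26 mm long, then a taper 46 mm long that narrows evenly to this 6 mm tip.
- pin_grip (a point): Middle of the green handle of the straight pin, loose in the other place of the rack. Same handle and collar as the drift, but below the collar a parallel 33 mm shank, 56 mm long, with a flat end. To be left there.
- lower_hole (a point): Centre of the hole in the fixture's grey lower plate, at that plate's top face, 78 mm above the bench. Hole: 36 mm diameter, through 16 mm; free space for the drift below. Fixed to the bench. x axis: the line along which the bracket slides; y: towards one of its two slack screws, 48 mm either side of the hole; z up. Nothing on the fixture stands higher than 94 mm above the bench.
- bracket_hole (a point): Centre of the 36 mm hole in the aluminium bracket, at its top face, 86 mm above the bench. The bracket, a plate 112 x 124 x 8 mm on the lower plate, slides only along lower_hole's x, 14 mm either way, against about 2 N of friction. It starts 9 to 12 mm towards +x; a drift tip that comes down over the lower hole's centre, or up to 3 mm towards this hole, enters both holes.

How it is judged:
On the way:
1. the drift's tip is at least 4 mm down in the bracket's hole while the two holes are still more than 5 mm apart (z of drift_tip in the frame of bracket_hole below -0.004 m and horizontal distance between drift_tip and bracket_hole below 0.018 m and horizontal distance between bracket_hole and lower_hole above 0.005 m), for 0.02 s.
At the end, for the whole second after the job is handed in: The drift stands released in both holes, upright within about 8 degrees, its collar on the bracket (within 6 mm) and its handle within 10 mm of the lower hole's axis; the two holes are within 4.5 mm of each other; the green-handled pin is still in its place in the rack (within 20 mm) (horizontal distance between bracket_hole and lower_hole below 0.0045 m and horizontal distance between drift_grip and lower_hole below 0.01 m and z of drift_grip in the frame of bracket_hole below 0.043 m and angle between drift_grip's own z axis and vertical below 0.15 rad and distance of pin_grip from where it was at the start of the episode below 0.02 m); the robot touches nothing.
It fails at once if the green-handled straight pin is lifted or pushed out of its place (moved more than 40 mm) (distance of pin_grip from where it was at the start of the episode above 0.04 m).
It also fails if it takes over 42 s, if anything falls off the work surface, if the arm or the gripper's body presses on something with over 40 N, if the wrist force passes 120 N, or if a joint passes its speed limit or range.

## Working session

There is one attempt and no reset: what is moved stays moved. The work goes in short steps, each a Python script; the robot and the scene stay as the last script left them, time stands still between calls to the robot, and variables do not carry over. Pictures are saved under pics/ and viewed, about 8 in all and at most 12, crops included, and the job is handed in when it is done.

```bash
mkdir -p pics
cat > h.py <<'E'
import numpy as np, cv2
from bench import *
def world(c,u,v,d):
    K=c["intrinsics"]; p=np.array([(u-K[0,2])/K[0,0]*d,(v-K[1,2])/K[1,1]*d,d]); return c["R"].T@(p-c["t"])
def onz(c,u,v,z):
    K=c["intrinsics"]; r=c["R"].T@np.array([(u-K[0,2])/K[0,0],(v-K[1,2])/K[1,1],1]); o=-c["R"].T@c["t"]
    return o+r*(z-o[2])/r[2]
def cloud(c):
    v,u=np.mgrid[:400,:640]; K=c["intrinsics"]; d=c["range_z"]
    P=np.stack([(u-K[0,2])/K[0,0]*d,(v-K[1,2])/K[1,1]*d,d],-1)-c["t"]
    P=P@c["R"]; P[d==0]=np.nan; return P
E
python3 - <<'E'
from h import *
print(current_clock())
for n in("scene","top"):
    c=capture(n); cv2.imwrite(f"pics/{n}0.png",c["image"]); np.savez(f"{n}0.npz",**c)
    print(n,"cam at",-c["R"].T@c["t"])
    P=cloud(c)
    for q in("drift_grip","pin_grip","lower_hole","bracket_hole"):
        for r in spot_in(n,q)[:3]:
            u,v=r["xy"]; print(q,round(r["conf"],2),np.round(r["xy"]),P[int(v),int(u)].round(3),onz(c,u,v,.086).round(3))
    for q in("drift_grip","pin_grip"):
        for r in silhouettes(n,q)[:2]:
            p=P[r["region"]]; print("sil",q,round(r["conf"],2),r["region"].sum(),np.nanmin(p,0).round(3),np.nanmax(p,0).round(3))
E
```

```text
0.0
scene cam at [ 0.20124538 -0.61203197  0.519302  ]
drift_grip 0.96 [308. 175.] [0.514 0.142 0.116] [0.537 0.195 0.086]
pin_grip 0.65 [297. 152.] [0.53  0.237 0.132] [0.567 0.334 0.086]
lower_hole 0.94 [382. 261.] [ 0.516 -0.157  0.085] [ 0.516 -0.159  0.086]
bracket_hole 0.9 [384. 242.] [ 0.549 -0.112  0.084] [ 0.548 -0.115  0.086]
sil drift_grip 0.7 417 [0.492 0.13  0.083] [0.541 0.18  0.154]
sil pin_grip 0.79 360 [ 0.502  0.155 -0.003] [0.672 0.61  0.155]
sil pin_grip 0.62 6558 [ 0.469 -0.186 -0.006] [0.705 0.101 0.094]
top cam at [0.47500321 0.07698726 1.01504174]
drift_grip 0.8 [280. 214.] [0.511 0.154 0.154] [0.512 0.16  0.086]
pin_grip 0.65 [238. 208.] [0.523 0.242 0.153] [0.526 0.253 0.086]
lower_hole 0.64 [392. 199.] [ 0.546 -0.101  0.006] [ 0.539 -0.087  0.086]
bracket_hole 0.72 [394. 187.] [ 0.568 -0.093  0.081] [ 0.566 -0.093  0.086]
sil drift_grip 0.9 336 [0.489 0.134 0.085] [0.533 0.175 0.159]
sil pin_grip 0.94 371 [0.507 0.231 0.085] [0.551 0.278 0.159]
```

Run:
```python
import cv2,numpy as np
t=cv2.imread("pics/top0.png");s=cv2.imread("pics/scene0.png")
a=cv2.resize(t[130:270,210:460],None,fx=3.2,fy=3.2,interpolation=2); cv2.imwrite("pics/a.png",a[:600,:800])
```

```text
(no output)
```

View pics/a.png

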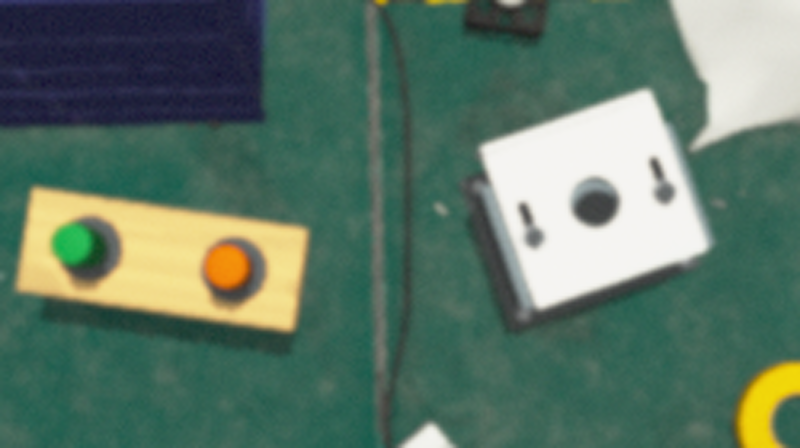

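View pics/scene0.png

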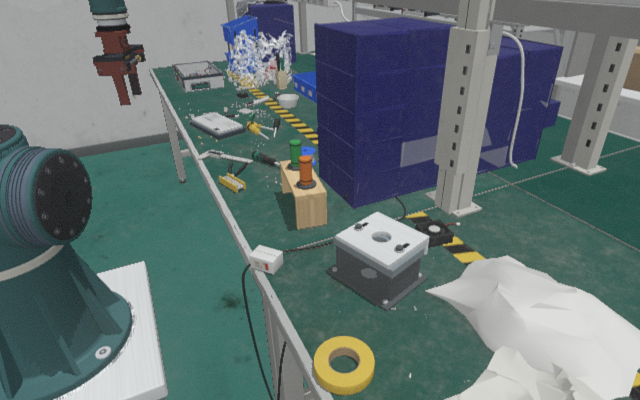

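The top view shows the orange drift at about px (281,213) and the green pin at (234,207). The bracket hole is at (396,193), slipped towards image-up relative to the screw midpoint at about (397,197). Next I'll refine these and check clearances.

Run:
```python
from h import *
c=dict(np.load("top0.npz")); P=cloud(c); im=c["image"]
# handles: top-face centre from depth
for n,lo,hi in(("orange",(5,120,80),(18,255,255)),("green",(45,100,50),(80,255,255))):
    m=cv2.inRange(cv2.cvtColor(im,cv2.COLOR_BGR2HSV),lo,hi)>0
    m[:, :210]=0;m[:,310:]=0;m[:180]=0;m[240:]=0
    m2=m&(P[...,2]>.145); v,u=np.nonzero(m2); print(n,m.sum(),m2.sum(),np.nanmedian(P[m2],0).round(4),u.mean(),v.mean(),onz(c,u.mean(),v.mean(),.154).round(4))
b=(P[...,2]>.076)&(P[...,2]<.1)&(im.min(-1)>150); b[:,:340]=0;b[:,445:]=0;b[:140]=0;b[240:]=0
n,l,st,_=cv2.connectedComponentsWithStats(b.astype(np.uint8)); k=1+st[1:,4].argmax(); v,u=np.nonzero(l==k)
W=np.array([onz(c,a,d,.086)[:2] for a,d in zip(u,v)],np.float32)*1000
r=cv2.minAreaRect(W); print("plate",r,np.nanmedian(P[l==k],0))
# clearance map: max heights in coarse cells (both cameras)
cs=dict(np.load("scene0.npz")); Q=np.concatenate([P.reshape(-1,3),cloud(cs).reshape(-1,3)]); Q=Q[~np.isnan(Q[:,0])]
print("rows x .35...75, cols y .4..-.4")
for x in np.arange(.35,.76,.05):
    print(f"{x:.2f}",*[f"{int(1000*max([q for q in [np.percentile(s,98)] ])) if len(s:=Q[(abs(Q[:,0]-x)<.025)&(abs(Q[:,1]-y)<.025)&(Q[:,2]<.9)][:,2])>3 else -1:4d}" for y in np.arange(.4,-.41,-.05)])
cv2.imwrite("pics/b.png",cv2.resize(im[150:235,350:440],None,fx=7,fy=7,interpolation=2))
```

```text
orange 198 146 [0.5107 0.1544 0.1547] 279.86986301369865 213.04794520547946 [0.5107 0.1546 0.154 ]
green 1098 134 [0.5274 0.2512 0.1544] 232.2462686567164 205.9179104477612 [0.5275 0.2512 0.154 ]
plate ((554.62109375, -93.0386962890625), (117.91143035888672, 134.5762939453125), 17.6621036529541) [ 0.55486753 -0.09251016  0.08656259]
rows x .35...75, cols y .4..-.4
0.35    6    4    4    4    4    5    4   32   31    4    3    3   18   20   19   42   35
0.40   23   21    4    4    4    4    4   31   30    3    3    3   20   20   20   36   42
0.45    4    4    4    4    4   53   70    7    3    6    3    3    3   19    4   17   32
0.50    4    4   89  155   90  156   88    8    4   89   88   87    7    3    3    3   41
0.55   16    4   90  156   90  107   87    8   80   93   88   92   65    3    3   38   44
0.60   41  391  395  395  394  394    3    8   87   89   89   88   23   34   48   43   31
0.65   41  400  400  400  400  399    4    8    4    4    4   83   37   68   73   74   57
0.70   -1  400  400  400  400  400    4    8   26   27   22   23   52   68   77   78   64
0.75  382  400  400  400  400  399    8    5   24   27   25   18   48   65   70   77   65
```

View pics/b.png

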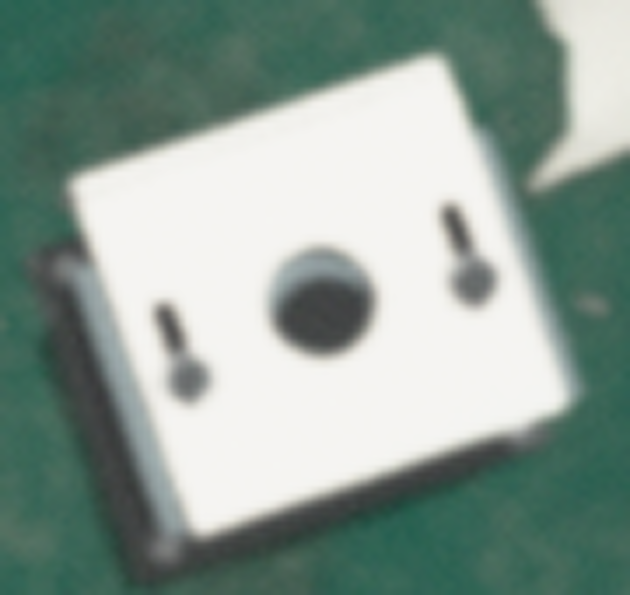

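Run:
```python
from h import *
c=dict(np.load("top0.npz")); P=cloud(c)
f=lambda x,y:((x+.5)/7-.5+350,(y+.5)/7-.5+150)
H=onz(c,*f(322,301),.086); S1=onz(c,*f(188,380),.093); S2=onz(c,*f(474,281),.093)
M=(S1+S2)/2; d=S1-S2; yaw=np.arctan2(d[1],d[0])-np.pi/2
ex=np.array([np.cos(yaw),np.sin(yaw)]); ey=np.array([-ex[1],ex[0]])
print("hole",H,"screws",S1,S2,"dist",np.linalg.norm(d[:2]),"mid",M,"yaw",np.degrees(yaw))
print("shift along, across",(H-M)[:2]@ex,(H-M)[:2]@ey)
m=(P[...,2]>.15)&(P[...,0]>.56)&(P[...,1]>.1)&(P[...,1]<.4); print("box min x",np.percentile(P[m][:,0],[.5,2]),"min y",np.percentile(P[m][:,1],1))
m=np.abs(P-[.555,-.093,.09]).max(-1)<.1; z=P[m][:,2]; print(np.percentile(z[z>.08],[50,97,99.5]))
print(current_orientation())
```

```text
hole [ 0.55244666 -0.0951928   0.086     ] screws [ 0.52812673 -0.05113504  0.093     ] [ 0.5569988  -0.14177159  0.093     ] dist 0.09512402368388799 mid [ 0.54256276 -0.09645332  0.093     ] yaw 17.6691595344062
shift along, across 0.00980021654195314 -0.0017989099673874818
box min x [0.62298716 0.62402509] min y 0.1352589472489185
[0.08666179 0.09057464 0.09508476]
[ 8.18491228e-01  5.74519023e-01 -3.80198671e-05  2.38244658e-05]
```

```bash
cat >> h.py <<'E'
def down(deg):
    a=np.radians(deg)/2; return [np.cos(a),np.sin(a),0,0]
E
python3 - <<'E'
from h import *
x,y=.5107,.1545
move_gripper(.062)
move_ptp([x,y,.21],down(80)); print(current_clock(),current_position())
F0=current_force()
hit=servo_line([x,y,.104],rate=.1,contact_N=8); print(hit,current_position(),current_force()-F0)
if not hit:
    move_gripper(0); print("gap",current_finger_gap(),current_force())
    if current_finger_gap()>.02:
        servo_line([x,y,.235],rate=.12); print(current_clock(),current_force(),current_finger_gap())
    c=capture("scene"); cv2.imwrite("pics/c.png",cv2.resize(c["image"][60:280,230:450],None,fx=2.7,fy=2.7))
E
```

```text
3.1583 [0.51052666 0.15526458 0.21002053]
False [0.51123739 0.15459563 0.10455477] [-0.12737328 -0.16927203 -0.41055075]
gap 0.027871220761032114 [-0.98443636 -0.216193    1.96483197]
6.2333 [ 0.65868298  0.14699443 -2.90293549] 0.027547618344559054
```

View pics/c.png

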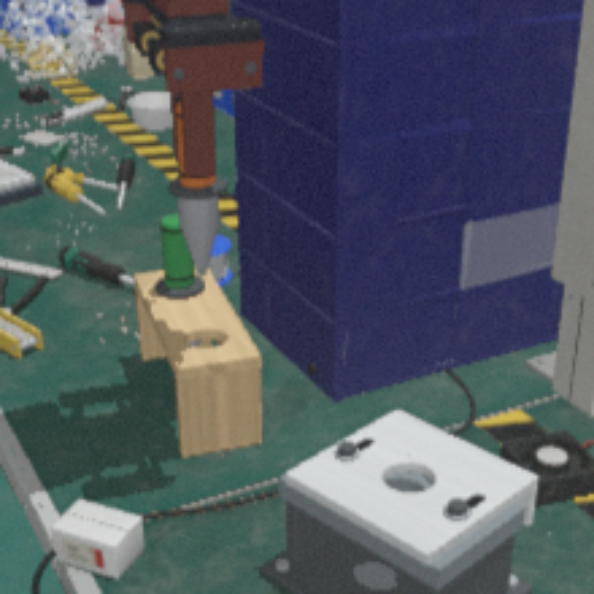

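The drift is held and clear of the rack, and the pin is undisturbed. The drift may be leaning slightly, with its tip at crop (203,272) and collar at (193,192). I'll move over the hole and measure its axis.

```bash
cat >> h.py <<'E'
L=np.array([.5425,-.0968]); YAW=17.7
EX=np.array([np.cos(np.radians(YAW)),np.sin(np.radians(YAW))])
E
python3 - <<'E'
from h import *
T=L+.001*EX
move_ptp([*T,.235],down(YAW)); servo_line([*T,.212],down(YAW),rate=.1)
p=current_position(); print(current_clock(),p,current_joint_pos(),current_force())
c=capture("scene"); np.savez("scene1.npz",**c); P=cloud(c)-p
r=silhouettes("scene","drift_tip"); print([(a["conf"],a["region"].sum(),a["xy"]) for a in r[:3]])
v,u=np.nonzero(r[0]["region"]); print(u.min(),u.max(),v.min(),v.max())
m=(np.hypot(P[...,0],P[...,1])<.04)
for z in np.arange(-.09,.03,.008):
    q=P[m&(abs(P[...,2]-z)<.004)]
    if len(q)>4: print(round(z,3),len(q),q.mean(0).round(4),np.ptp(q,axis=0).round(4))
cv2.imwrite("pics/d.png",cv2.resize(c["image"][100:280,310:460],None,fx=3.3,fy=3.3,interpolation=2))
t=capture("top"); np.savez("top1.npz",**t); cv2.imwrite("pics/d2.png",t["image"])
E
```

```text
7.6583 [ 0.54302027 -0.09526701  0.21155132] [-2.99098888e-01  3.00659764e-01  1.62887654e+00  1.91861407e-04
  1.21362694e+00 -6.10020139e-01] [-0.31380594  0.85941013 -1.79909157]
[(0.89, np.int64(1103), [382.0, 185.9])]
365 394 146 221
-0.09 8 [ 0.0005 -0.0026 -0.0892] [0.0051 0.0058 0.004 ]
-0.082 20 [ 0.0007 -0.0044 -0.082 ] [0.0123 0.0091 0.0077]
-0.074 25 [-0.0017 -0.0059 -0.074 ] [0.0107 0.0096 0.0077]
-0.066 34 [-0.002  -0.0075 -0.0662] [0.0172 0.0166 0.0076]
-0.058 48 [-0.0034 -0.0092 -0.0579] [0.0198 0.0176 0.0077]
-0.05 53 [-0.0036 -0.0112 -0.0497] [0.0253 0.0228 0.0078]
-0.042 76 [-0.0047 -0.0116 -0.0418] [0.0266 0.0225 0.0077]
-0.034 76 [-0.0046 -0.0114 -0.0341] [0.0259 0.0232 0.0078]
-0.026 70 [-0.0049 -0.0117 -0.0267] [0.0262 0.0228 0.0074]
-0.018 99 [-0.006  -0.0131 -0.0158] [0.0454 0.0392 0.0056]
-0.01 159 [-0.0018 -0.0088 -0.0121] [0.0449 0.0409 0.0078]
-0.002 67 [-0.0006 -0.0109 -0.0015] [0.0476 0.0198 0.0078]
0.006 125 [-0.0044 -0.0095  0.006 ] [0.0501 0.023  0.0079]
0.014 121 [-0.0052 -0.0094  0.014 ] [0.0496 0.0215 0.0079]
0.022 121 [-0.0047 -0.0092  0.0219] [0.0515 0.0232 0.0077]
```

View pics/d.png

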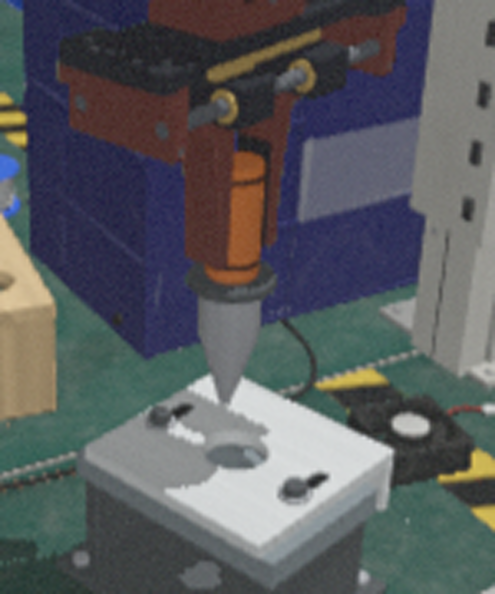

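```bash
cat > fit.py <<'E'
from h import *
from scipy.optimize import least_squares
def radius(s): # s: height above tip
    return np.interp(s,[0,.046,.072],[.003,.0165,.0165])
def fit(c,p,zl=.203):
    # p: TCP ; returns tip, axis in world (camera-calibration frame)
    P=cloud(c).reshape(-1,3); z=P[:,2]; tip=p[2]-.090
    m=(z>tip+.004)&(z<tip+.068)&(np.hypot(*(P[:,:2]-p[:2]).T)<.035); Q=P[m]
    def res(a):
        o=np.array([a[0],a[1],a[2]]); d=np.array([a[3],a[4],1]); d/=np.linalg.norm(d)
        s=(Q-o)@d; r=np.linalg.norm(Q-o-s[:,None]*d,axis=1)
        return np.r_[r-radius(s)]
    r=least_squares(res,[p[0],p[1],tip,0,0],loss="soft_l1",f_scale=.0015)
    return r.x,np.std(r.fun),len(Q)
E
python3 - <<'E'
from fit import *
p=np.array(current_position()); print("now",p,current_clock())
c=dict(np.load("scene1.npz"))
a,s,n=fit(c,p); print("tip-TCP",(a[:3]-p).round(4),"tilt deg",np.degrees(a[3:]).round(2),s,n)
g=a[:2]+a[3:]*.109-p[:2]; print("grip-TCP xy",g,"along EX",g@EX, "tip offs along/across",(a[:2]-p[:2])@EX,(a[:2]-p[:2])@[-EX[1],EX[0]])
# bracket hole and screws in initial scene view: bigger crop
c0=dict(np.load("scene0.npz"));cv2.imwrite("pics/e.png",cv2.resize(c0["image"][210:290,335:435],None,fx=7,fy=7,interpolation=2))
E
```

```text
now [ 0.54395868 -0.09616708  0.212594  ] 7.8083
tip-TCP [ 0.002   0.0005 -0.0927] tilt deg [-0.04 -0.14] 0.0008081484230046509 400
grip-TCP xy [0.00194193 0.00027296] along EX 0.0019329902885806371 tip offs along/across 0.0020893207949873325 -0.000102594278718961
```

View pics/e.png

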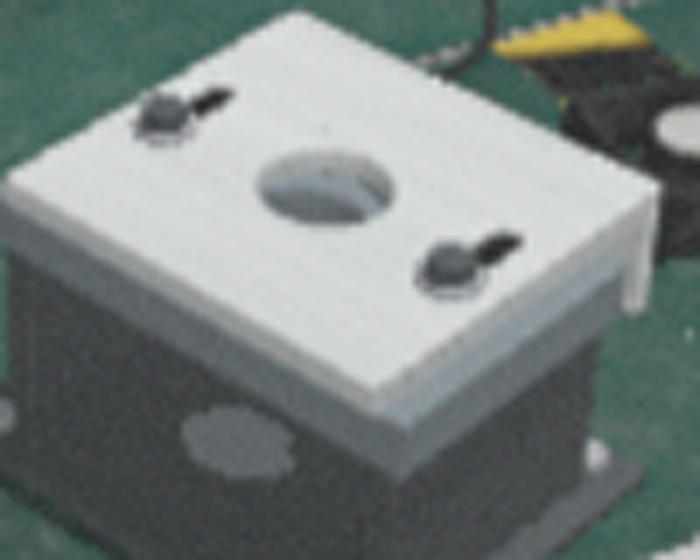

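Here the hole centre is at about crop (326,188), and the screw heads are at about (165,112) and (452,264). The drift is upright in the grip. Next I'll compute the same geometry from this camera.

Run:
```python
from fit import *
c=dict(np.load("scene0.npz")); f=lambda x,y:((x+.5)/7-.5+335,(y+.5)/7-.5+210)
H=onz(c,*f(326,188),.086); S1=onz(c,*f(165,111),.091); S2=onz(c,*f(452,263),.091); M=(S1+S2)/2
EY=np.array([-EX[1],EX[0]]); d=S1-S2
print("hole",H,"mid",M,np.linalg.norm(d),np.degrees(np.arctan2(-d[0],d[1])),"shift",(H-M)[:2]@EX,(H-M)[:2]@EY)
c=capture("scene"); p=np.array(current_position()); a,s,n=fit(c,p); print("scene tip",a[:3],"TCP",p,(a[:2]-p[:2])@EX,(a[:2]-p[:2])@EY,np.degrees(a[3:]))
print("tip rel. mid (scene): along",(a[:2]-M[:2])@EX,"across",(a[:2]-M[:2])@EY,"rel hole",(a[:2]-H[:2])@EX,(a[:2]-H[:2])@EY)
```

```text
hole [ 0.55365523 -0.09776762  0.086     ] mid [ 0.54527503 -0.09938657  0.091     ] 0.095875220380636 17.495072435868064 shift 0.008475704488050427 -0.001005549507623628
scene tip [ 0.54693499 -0.09663528  0.1211645 ] TCP [ 0.543948   -0.09632988  0.21263088] 0.0027527414236684735 -0.0011990868202566343 [-0.03621486 -0.01574497]
tip rel. mid (scene): along 0.00241786226964183 across 0.002116367640568158 rel hole -0.006057842218408598 0.003121917148191786
```

Run:
```python
from fit import *
EY=np.array([-EX[1],EX[0]]); p=np.array(current_position())
xy=p[:2]-.0012*EX-.002*EY
servo_line([*xy,.195],down(YAW),rate=.05); sleep(.3); F0=np.array(current_force()); print(current_clock(),current_position(),F0)
for z in (.180,.172,.164,.156):
    hit=servo_line([*xy,z],down(YAW),rate=.04,contact_N=12); sleep(.15)
    F=np.array(current_force())-F0; print(z,hit,current_position().round(4) if hasattr(current_position(),'round') else current_position(),"along",F[:2]@EX,"across",F[:2]@EY,"z",F[2])
    if hit: break
c=capture("scene"); np.savez("scene2.npz",**c); print(current_clock())
cv2.imwrite("pics/f.png",cv2.resize(c["image"][150:280,320:450],None,fx=4.4,fy=4.4,interpolation=2))
```

```text
8.65 [ 0.54358956 -0.09864588  0.1952375 ] [ 0.32342842 -0.17688991 -2.20607017]
0.18 False [ 0.5436 -0.0987  0.1802] along 0.2897484664382424 across 0.4833370685538333 z -1.4449514898356552
0.172 False [ 0.5435 -0.0986  0.172 ] along 0.2885554651989899 across -0.9555858861688877 z -1.3430623034281486
0.164 False [ 0.5435 -0.0986  0.164 ] along -0.3127782896484032 across 0.49126163474528683 z 0.36682528737205455
0.156 False [ 0.5436 -0.0986  0.156 ] along 1.5830646283775962 across -0.12196190816290095 z -0.7547423116096645
10.875
```

View pics/f.png

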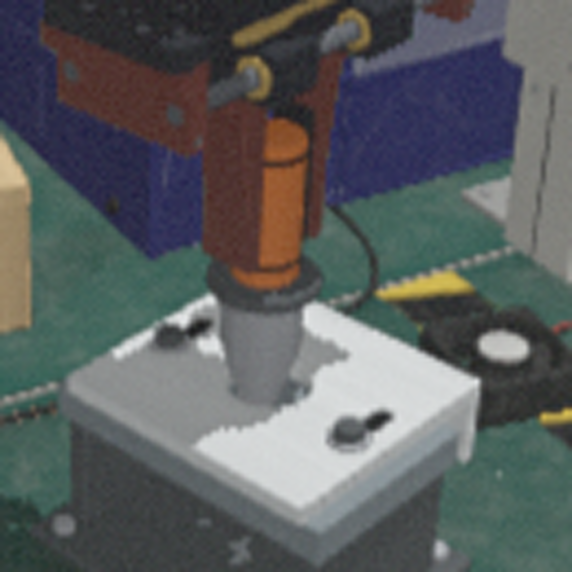

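The tip is in both holes, with the open sliver on the bracket's +x side at crop (300,390). The first 1.6 N of side force has appeared. I'll continue down with side-force correction.

Run:
```python
from fit import *
EY=np.array([-EX[1],EX[0]]); F0=np.array([.32,-.18,-2.9])
xy=np.array(current_position())[:2]
for z in (.150,.145,.140,.136,.132,.128,.124,.120,.116,.112,.109,.107,.105,.1035):
    hit=servo_line([*xy,z],down(YAW),rate=.03,contact_N=14); sleep(.1)
    F=np.mean([current_force() for _ in range(3)],0)-F0; p=np.array(current_position())
    fa,fc=F[:2]@EX,F[:2]@EY
    print(z,hit,p.round(4),"along %.1f across %.1f z %.1f"%(fa,fc,F[2]))
    if hit or abs(F[2])>10: break
    if abs(fc)>2: xy=xy+EY*np.sign(fc)*.0005
    if abs(fa)>5: xy=xy+EX*np.sign(fa)*.0004
print(current_clock())
```

```text
0.15 False [ 0.5435 -0.0986  0.1498] along 2.1 across -0.4 z 0.2
0.145 False [ 0.5433 -0.0985  0.1448] along 1.6 across 0.9 z 0.5
0.14 False [ 0.5433 -0.0985  0.1398] along 2.3 across 0.7 z 0.3
0.136 False [ 0.5434 -0.0986  0.1358] along 1.5 across 0.6 z -0.3
0.132 False [ 0.5433 -0.0984  0.1318] along 2.0 across 2.0 z 0.1
0.128 False [ 0.5431 -0.0983  0.1276] along 1.8 across 2.5 z -1.6
0.124 False [ 0.5432 -0.0981  0.1238] along 0.7 across 2.6 z -1.4
0.12 False [ 0.5431 -0.0978  0.1199] along -0.6 across 1.0 z 0.8
0.116 False [ 0.5432 -0.0977  0.1159] along 0.4 across 1.0 z 0.3
0.112 False [ 0.5432 -0.0976  0.1119] along 0.1 across 0.3 z -0.2
0.109 False [ 0.5432 -0.0976  0.109 ] along -1.0 across 0.2 z 0.1
0.107 False [ 0.5433 -0.0976  0.107 ] along -0.0 across 1.3 z 0.7
0.105 False [ 0.5432 -0.0976  0.105 ] along 0.1 across -0.7 z 0.3
0.1035 False [ 0.5438 -0.0976  0.1041] along -0.4 across 1.6 z 7.8
16.2417
```

Run:
```python
from fit import *
p=np.array(current_position())
move_gripper(.062); sleep(.2)
hit=servo_line([*p[:2],.2],down(YAW),rate=.1,contact_N=8); print(hit,current_position(),current_clock())
q=[.42,.05,.33]; move_ptp(q,down(YAW)); sleep(.3)
for n in("scene","top"):
    c=capture(n); P=cloud(c); cv2.imwrite(f"pics/g_{n}.png",c["image"])
    for k in("drift_grip","pin_grip"):
        r=silhouettes(n,k)
        if r:
            Q=P[r[0]["region"]]; t=Q[Q[:,2]>np.nanmax(Q[:,2])-.006]; print(n,k,r[0]["conf"],"top",np.nanmax(Q[:,2]),np.nanmedian(t,0))
a=cv2.imread("pics/g_scene.png")[120:290,270:450]; b=cv2.imread("pics/g_top.png")[130:260,210:450]
a=cv2.resize(a,(360,340)); b=cv2.resize(b,(435,236)); o=np.zeros((340,795,3),np.uint8); o[:,:360]=a; o[:236,360:]=b; cv2.imwrite("pics/g.png",o)
print(current_clock())
```

```text
False [ 0.5432637  -0.09750125  0.19934878] 18.2667
scene drift_grip 0.7 top 0.154010744582232 [ 0.54420397 -0.10212665  0.15207509]
scene pin_grip 0.73 top 0.1539285480609828 [0.53001109 0.24648909 0.15197196]
top drift_grip 0.72 top 0.1544152872598481 [ 0.54725473 -0.10971766  0.15422081]
top pin_grip 0.84 top 0.15811318060792942 [0.52754161 0.25341428 0.15486956]
19.7917
```

View pics/g.png

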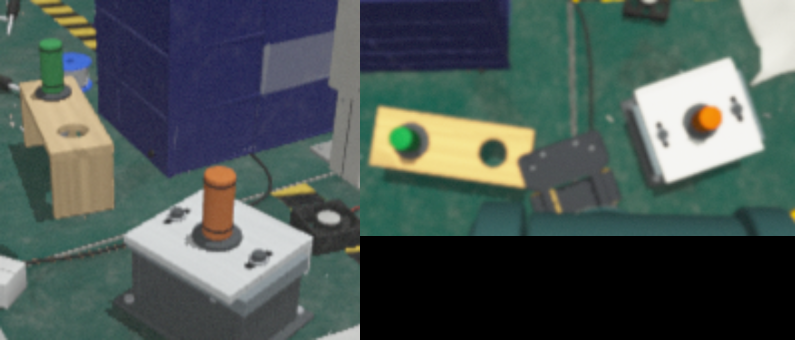

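The drift stands with its top at 0.154 m, which is the seated height, and the pin is in place. The top camera's mask puts the handle about 12 mm off, so I'll check that by colour. I'll also check the hole alignment from the screws and slots.

Run:
```python
from fit import *
c=capture("top"); P=cloud(c); im=c["image"]
m=cv2.inRange(cv2.cvtColor(im,cv2.COLOR_BGR2HSV),(5,120,80),(18,255,255))>0
m[:,:370]=0;m[:,430:]=0;m[:150]=0;m[240:]=0
m2=m&(P[...,2]>.148); v,u=np.nonzero(m2); print(m.sum(),m2.sum(),np.nanmedian(P[m2],0),onz(c,u.mean(),v.mean(),.154))
b=(P[...,2]>.076)&(P[...,2]<.1)&(im.min(-1)>150); b[:,:340]=0;b[:,445:]=0;b[:140]=0;b[240:]=0
n,l,st,_=cv2.connectedComponentsWithStats(b.astype(np.uint8)); k=1+st[1:,4].argmax(); v,u=np.nonzero(l==k)
print("plate",cv2.minAreaRect(np.array([onz(c,x,y,.086)[:2] for x,y in zip(u,v)],np.float32)*1000))
s=capture("scene"); P=cloud(s).reshape(-1,3); z=P[:,2]
from scipy.optimize import least_squares
Q=P[(z>.098)&(z<.148)&(np.hypot(*(P[:,:2]-[.545,-.1]).T)<.03)]
def res(a):
    d=np.array([a[2],a[3],1]);d/=np.linalg.norm(d);w=Q-[a[0],a[1],.123]; t=w@d
    return np.linalg.norm(w-t[:,None]*d,axis=1)-.014
r=least_squares(res,[.545,-.1,0,0],loss="soft_l1",f_scale=.0015); print("handle axis (scene)",r.x[:2],"tilt deg",np.degrees(r.x[2:]),len(Q))
cv2.imwrite("pics/i.png",np.hstack([cv2.resize(im[150:235,355:440],(400,400),interpolation=2),cv2.resize(s["image"][190:290,335:435],(400,400),interpolation=2)]))
```

```text
179 138 [ 0.54181084 -0.09596994  0.15430187] [ 0.5422079  -0.09627377  0.154     ]
plate ((545.7265625, -95.88343811035156), (117.92897033691406, 134.55235290527344), 17.66325569152832)
handle axis (scene) [ 0.54668491 -0.09812397] tilt deg [0.02626825 0.12623309] 382
```

View pics/i.png

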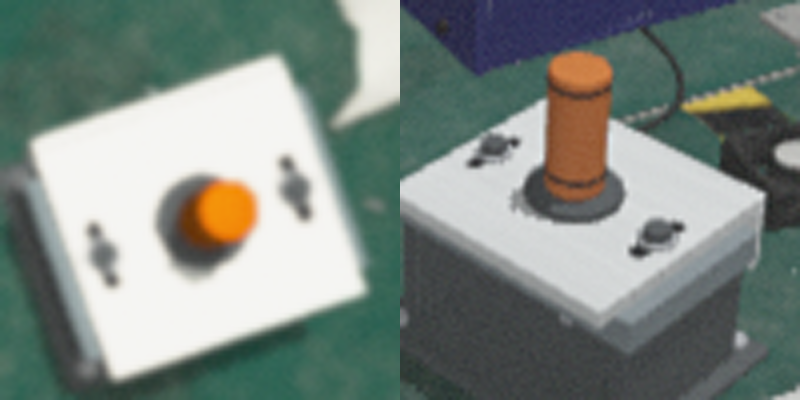

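The screws now sit mid-slot, the bracket has moved 9.3 mm back, and the drift is upright with its collar seated.

```bash
python3 -c "
from bench import *
print(current_clock()); close_job()"
```

```text
19.8917
the job is handed in; nothing more can be done
```

I pushed the tapered drift down through both holes until its collar sat on the bracket, then let go, backed the arm off and handed the job in at 19.9 s. There was no verdict, so the results below are from my own checks.

- **Insertion:** I steered the drift by side force, which stayed under 3 N. Seating force was about 8 N.
- **Bracket:** it moved back about 9.3 mm along its slide, and both screws now sit mid-slot. The tip was estimated about 21 mm into the bracket hole before the side force began to build. I did not measure the remaining gap between the holes; the evidence is the screws and the seated drift.
- **Drift:** it is upright to about 0.1°, with its top at 0.154 m, which is the seated height. Its handle measured (0.542, -0.096), about 0.9 mm from my estimate of the lower hole.
- **Pin:** the green pin is still in its place in the rack. The final network masks put it within about 2–5 mm of its starting position, which is within their error.

**Disagreements:**
- The top camera's network mask put the handle about 12 mm off. A colour and depth check and the gripper position at release both contradicted it, so I rejected it.
- The scene camera reads about 3 mm away along the slide direction, which I took as calibration offset.

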